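# Slide the green cutting plate out over the end of its stand

### The job

Push the green plate along its lane on the wooden stand, with the fingertips, until about a third of its length overhangs the open end, so that its edge can be got hold of later. Only push it: do not lift it or let it tip or fall. Leave the red plate, and everything else on the table, where it is.

Things in the scene. Friction and masses are not known exactly. Their poses are not given: they have to be found in the camera images.
- green_plate: Flat green plastic plate with a small white snowflake printed on it, 120 x 70 x 6 mm, about 60 g, loose. Origin: centre of its underside. x runs along its 120 mm length, towards the open end of the stand; z is up. It lies flat in either lane; at first at least 55 mm is free behind it, and its front edge is 65 mm or more short of the open end.
- red_plate: The same plate in red, in the other lane. Not to be moved.
- stand: Fixed wooden stand 320 mm long (x), 186 mm wide (y); origin: centre of its underside; flat deck 60 mm up. The lanes run along x; the +x end is open. Guide strips along x at y = -88, 0, +88 mm, 10 mm wide, 9 mm above the deck, ending 20 mm short of the open end, leave two lanes 78 mm wide centred on y = -44 and +44 mm. A like strip closes the -x end. The lanes hold only the plates.
- open_end (a point): The middle of the top edge of the stand's open end, at deck height: 160 mm along the stand's +x from its origin and 60 mm up. The plate overhangs by what lies beyond this point along the stand's x.
- stamp: Wooden hand stamp, 50 x 34 mm, 58 mm tall, loose on the table beside the stand's long +y side. Origin under its centre.
- glue_stick: White glue stick with an orange cap, 29 mm across, 86 mm tall, loose on the table beside the stand's long -y side. Origin under its centre.
- glue_bottle: White glue bottle with blue band and orange nozzle, 60 mm across, 166 mm tall, loose on the table to the robot's right. Origin under its centre.
- paint_bottle: Copper-coloured paint bottle with a black cap, 52 mm across, 130 mm tall, loose, to the right. Origin under its centre.
- mug: Blue mug, 80 mm across, 85 mm tall, loose, to the left. Origin under its centre.
- ruler: Steel ruler, 200 x 30 x 4 mm, lying loose on the table to the left, between the stand and the white die-cutting machine. Origin under its centre.

How it is judged:
By the outcome, as a careful person would: the job done as asked, in the order asked, and still so for the second after the job is handed in, with the robot touching nothing.
It also fails if it takes over 40 s, if anything falls off the work surface, if the arm or the gripper's body presses on something with over 40 N, if the wrist force passes 120 N, or if a joint passes its speed limit or range.

### The arm

A 6-joint arm with a two-finger parallel gripper is mounted at the origin on the work surface. World frame = base frame: x ahead of the robot, y to its left, z up, the work surface at z = 0. Lengths are in m, angles in rad, forces in N, time in s.
With the tool pointing down it reaches from about 0.325 to 0.775 m from the base axis. Payload 5.5 kg.
Tool frame: the origin (TCP) lies midway between the tips of the shut fingers; the grasp point (between the pads) lies 19 mm behind it; z points along the fingers, y is the line along which they close (so a half turn about z gives the same grasp; the last joint's range is limited). The gripper opens to 85 mm and grips with 20 to 120 N. Pads are 22 mm wide; open, the fingers measure 114 mm over their backs; the gripper's body (76 mm by 85 mm) begins 54 mm behind the grasp point. The pads swing forward as they close: fully open they stand 13 mm farther back than shut.
Start: joints at [1.163, 0.091, 1.231, -0, 1.82, -0.057], TCP at [0.206, 0.563, 0.231] pointing down, gripper open.
Joint ranges: [-2.87, 2.87], [-0.86, 2.18], [0.17, 2.46], [-1.51, 4.65], [0.06, 2.69], [-2.65, 2.65]. Speed limits (rad/s): [2.57, 2.57, 3.01, 3.14, 3.14, 3.14].

### API

Orientations are given as [roll, pitch, yaw] about the fixed x, y, z axes, in that order (R = Rz(yaw) Ry(pitch) Rx(roll)).
In Python, from bench import robot, optics gives the robot as it stands. The module is installed in compiled form; this text tells all that it offers.
- The arm moves only by the tool arm_command, never from a script. Its argument "motion" is a list of rows, each a list of 7 numbers: the shift along the tool's x, y, z in mm, then the turn, a rotation vector about the tool's x, y, z in rad, then the finger opening in mm, from 0 to 85.4. In form: [[x, y, z, rx, ry, rz, claw], ...]. A call has exactly 5 rows; each row shifts and turns the commanded pose from where the row before left it, along the tool's axes as they then stand; what a row does not reach is not made up. A row lasts 1/12 s, in which the tool goes at most 41.7 mm and 7.16 degrees, less where a joint would pass 70% of its speed; a pose out of reach is approached as far as the arm can. A call with a gripper value outside its range is refused whole. The fingers move at their own pace and stop on an object; "squeeze" is the grip in N (left out, the last holds). Time passes only in rows, so rows that do not move let the fingers close, or fill a call up. It gives the time, the measured TCP pose, the force, the opening and the grip force at its end, in the units of the state.
- robot.observe(): the state, without advancing time (a new reading comes with each control period).
- optics.capture(name): name is "scene" or "top"; returns a dict with "frame" (384x512x3 uint8, red, green, blue), "fx", "fy", "cx", "cy" (pixels), "view" (4x4, takes a point from world to camera coordinates). Camera axes: x right, y down, z forward; pixel columns grow to the right and rows downward; lengths in m; the calibration is good to about 2 mm. A picture is of the moment at which its call begins. There is no depth.
- robot.sign_off(): hands the job in; it is judged then, once.
The state is a dict: "time_s": time; "joints": joint angles; "qd": joint speeds; "joint_torque": joint torques, N m; "ee_pos": TCP position; "tcp_rot": TCP orientation; "wrist_force": force on the tool from outside, world axes, zero at the start; "moment": the same for the moment, N m; "gripper_width": finger opening in m; "gripper_force": force on a finger pad.
Only numpy, scipy, OpenCV 4.12 (cv2) and the standard library are available. Lean on these libraries where they do the work, as an engineer would, in place of code of your own. Each camera call takes 0.05 s, during which the arm holds its last target. There are 200 camera calls.

## Working session

There is one attempt and no reset: what is moved stays moved. The work goes in short steps, Python scripts to look and compute and a tool call to move; the robot and the scene stay as the last step left them, time stands still between calls to the robot, and variables do not carry over. Pictures are saved under pics/ and viewed, at most 10 in all, crops included, and the job is handed in when it is done.

Besides the shell and the picture viewer there is one more tool, called as a command line: name --pt "numbers of a row" for each row, then --argument value for the rest. arm_command: Moves the arm, as the interface text tells. Its arguments: {"type":"object","properties":{"motion":{"type":"array"},"squeeze":{"type":"number"}},"required":["motion"]}

```bash
mkdir -p pics; python3 - <<'E'
from bench import robot, optics
import cv2,numpy as np
for n in("scene","top"):
    c=optics.capture(n); cv2.imwrite(f"pics/{n}0.png",c["frame"][:,:,::-1])
    print(n,c["fx"],c["fy"],c["cx"],c["cy"],np.round(c["view"],3).tolist())
    np.savez(f"{n}.npz",**c)
s=robot.observe();print(s["ee_pos"],s["tcp_rot"],s["time_s"])
E
```

```text
scene 415.3183642735523 415.3183642735523 261.5441709967133 185.53210402109372 [[-0.905, 0.425, 0.009, 0.502], [0.263, 0.577, -0.773, -0.048], [-0.334, -0.697, -0.635, 1.419], [0.0, 0.0, 0.0, 1.0]]
top 375.1116618248098 375.1116618248098 257.43355454029313 191.73635831150065 [[-0.022, -1.0, -0.02, -0.011], [-0.984, 0.025, -0.176, 0.499], [0.177, 0.016, -0.984, 1.009], [0.0, 0.0, 0.0, 1.0]]
[0.20610788 0.56323378 0.23025394] [-3.13984304e+00 -7.87300062e-05  2.79078579e+00] 0.1
```

View pics/scene0.png

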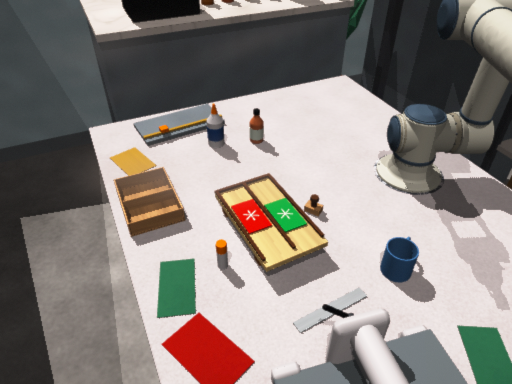

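View pics/top0.png

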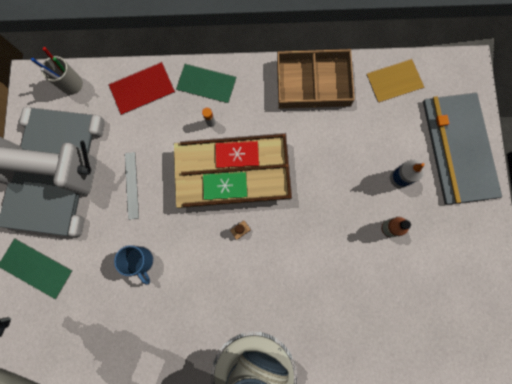

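The top view shows the green plate at about (225,186), in the lane nearer the robot. The open end is at the left, near column 175, the closed end is at the right, near 288, and the stamp is at (241,229). I'll measure these next.

```bash
cat > h.py <<'E'
import numpy as np, cv2
def ray(c,px,z):
    V=c["view"];R=V[:3,:3];o=-R.T@V[:3,3]
    px=np.atleast_2d(px).astype(float)
    d=np.c_[(px[:,0]-c["cx"])/c["fx"],(px[:,1]-c["cy"])/c["fy"],np.ones(len(px))]@R
    return (o+d*((z-o[2])/d[:,2])[:,None])[:,:2]
def proj(c,p):
    q=np.atleast_2d(p)@c["view"][:3,:3].T+c["view"][:3,3]
    return q[:,:2]/q[:,2:]*[c["fx"],c["fy"]]+[c["cx"],c["cy"]]
def blob(c,lo,hi,box,z,close=3):
    h=cv2.cvtColor(c["frame"],cv2.COLOR_RGB2HSV);m=cv2.inRange(h,lo,hi)
    k=np.zeros_like(m);x0,y0,x1,y1=box;k[y0:y1,x0:x1]=255;m&=k
    m=cv2.morphologyEx(m,cv2.MORPH_CLOSE,np.ones((close,close)))
    C=max(cv2.findContours(m,cv2.RETR_EXTERNAL,cv2.CHAIN_APPROX_NONE)[0],key=cv2.contourArea)[:,0]
    P=ray(c,C,z)*1000
    return C,P,cv2.minAreaRect(P.astype(np.float32))
E
python3 - <<'E'
from h import *
for n,b in(("top",(165,125,300,220)),("scene",(205,165,335,280))):
    c=np.load(n+".npz")
    for nm,lo,hi,z in(("green",(45,100,50),(85,255,255),.066),("red",(0,180,100),(8,255,255),.066)):
        C,P,r=blob(c,lo,hi,b,z,7);print(n,nm,np.round(r[0]),np.round(r[1]),round(r[2],1))
    C,P,r=blob(c,(10,60,25),(35,255,255),b,.062,25)
    print(n,"stand",np.round(r[0]),np.round(r[1]),round(r[2],1),np.round(cv2.boxPoints(r)).tolist())
    im=c["frame"][b[1]:b[3],b[0]:b[2],::-1];cv2.imwrite(f"pics/{n}1.png",cv2.resize(im,None,fx=5,fy=5,interpolation=2))
E
```

```text
top green [516.  68.] [ 74. 121.] 2.4
top red [604.  33.] [ 71. 118.] 1.9
top stand [559.  49.] [189. 321.] 3.2 [[456.0, 204.0], [473.0, -116.0], [663.0, -106.0], [645.0, 215.0]]
scene green [517.  71.] [ 72. 122.] 1.9
scene red [605.  37.] [ 73. 122.] 1.1
scene stand [569.  55.] [346. 339.] 3.0 [[387.0, 215.0], [405.0, -124.0], [750.0, -106.0], [732.0, 233.0]]
```

View pics/top1.png

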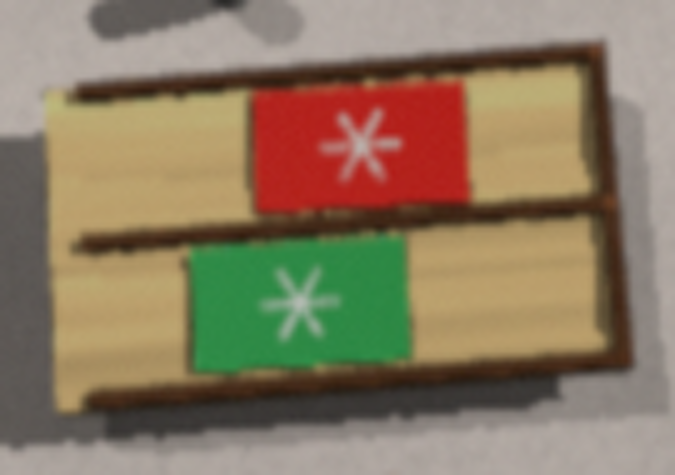

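View pics/scene1.png

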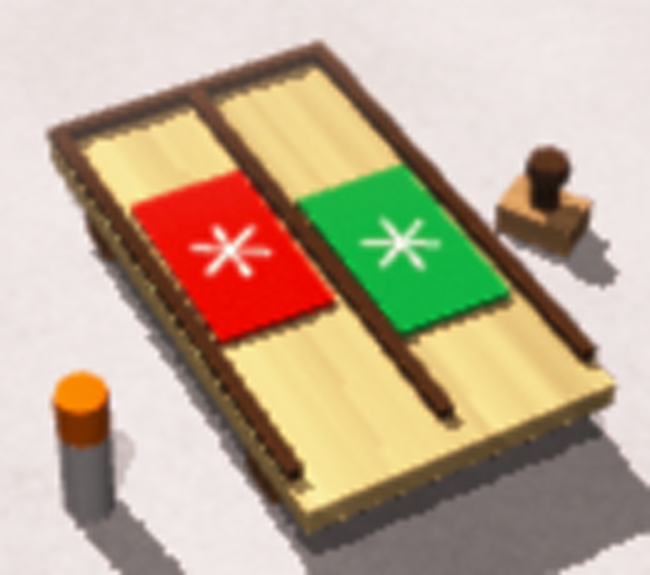

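The crops show the deck's open-end corners clearly: top crop (45,90) and (57,411), scene crop (308,515) and (612,380). I'll cast rays through these corners and the strips' closed-end corners.

```bash
python3 - <<'E'
from h import *
f=lambda P,o:(np.array(P)+.0)/5+o-.4
T=np.load("top.npz");S=np.load("scene.npz")
for n,c,o,op,cl in(("top",T,(165,125),[(45,90),(57,411)],[(604,43),(632,366)]),("scene",S,(205,165),[(308,513),(613,378)],[(50,132),(318,42)])):
    a=ray(c,f(op,o),.06)*1000;b=ray(c,f(cl,o),.069)*1000
    print(n,a.round(1).tolist(),b.round(1).tolist(),"open mid",a.mean(0).round(1),"closed mid",b.mean(0).round(1))
    d=a.mean(0)-b.mean(0);print(np.linalg.norm(d),np.degrees(np.arctan2(d[1],d[0])))
    u=d/np.linalg.norm(d);v=np.array([-u[1],u[0]])
    C,P,r=blob(c,(45,100,50),(85,255,255),(165,125,335,280),.066,7)
    q=(P-a.mean(0));print("green x",(q@u).min(),(q@u).max(),"y",(q@v).min(),(q@v).max())
E
```

```text
top [[644.0, 212.7], [459.5, 202.8]] [[659.8, -105.1], [475.3, -113.9]] open mid [551.8 207.7] closed mid [ 567.6 -109.5]
317.64782701316057 92.84996651532234
green x -197.99031751193306 -77.17189412324497 y 5.519582961390026 79.64270425345116
scene [[643.6, 215.2], [459.5, 200.9]] [[661.5, -99.1], [479.9, -111.7]] open mid [551.6 208. ] closed mid [ 570.7 -105.4]
314.0425868223655 93.48913674921727
green x -195.3447954031817 -73.19762312774799 y 6.032528581431872 80.69745443838761
```

arm_command --pt "0 0 0 0 0 0.116 0" --pt "0 0 0 0 0 0.116 0" --pt "0 0 0 0 0 0.116 0" --pt "0 0 0 0 0 0.116 0" --pt "0 0 0 0 0 0.116 0" --squeeze 20

```text
time_s: 0.52
ee_pos: [0.2061, 0.5633, 0.2306]
tcp_rot: [-3.141, 0.001, 2.205]
wrist_force: [0.1, -1.0, 0.2]
gripper_width: 0.026
gripper_force: 0.0
```

arm_command --pt "0 0 0 0 0 0.116 0" --pt "0 0 0 0 0 0.116 0" --pt "0 0 0 0 0 0.116 0" --pt "0 0 0 0 0 0.116 0" --pt "0 0 0 0 0 0.116 0"

```text
time_s: 0.93
ee_pos: [0.2061, 0.5633, 0.2306]
tcp_rot: [-3.141, 0.001, 1.625]
wrist_force: [1.0, 0.1, -0.0]
gripper_width: 0.0001
gripper_force: 0.0
```

arm_command --pt "-30 14 0 0 0 0 0" --pt "-30 14 0 0 0 0 0" --pt "-30 14 0 0 0 0 0" --pt "-30 14 0 0 0 0 0" --pt "-30 14 0 0 0 0 0"

```text
time_s: 1.35
ee_pos: [0.2853, 0.4165, 0.2306]
tcp_rot: [-3.141, 0.001, 1.631]
wrist_force: [-0.1, 0.0, -0.5]
gripper_width: -0.0002
gripper_force: 0.0
```

arm_command --pt "-30 14 0 0 0 0 0" --pt "-30 14 0 0 0 0 0" --pt "-30 14 0 0 0 0 0" --pt "-30 14 0 0 0 0 0" --pt "-30 14 0 0 0 0 0"

```text
time_s: 1.77
ee_pos: [0.3642, 0.2708, 0.2309]
tcp_rot: [-3.141, 0.0, 1.631]
wrist_force: [0.1, 0.8, 0.8]
gripper_width: -0.0002
gripper_force: 0.0
```

arm_command --pt "-30 14 0 0 0 0 0" --pt "-30 14 0 0 0 0 0" --pt "-30 14 0 0 0 0 0" --pt "-30 14 0 0 0 0 0" --pt "-30 14 0 0 0 0 0"

```text
time_s: 2.18
ee_pos: [0.4431, 0.1253, 0.231]
tcp_rot: [-3.141, 0.0, 1.631]
wrist_force: [-0.2, 0.5, -0.2]
gripper_width: -0.0003
gripper_force: 0.0
```

arm_command --pt "-30 14 0 0 0 0 0" --pt "-30 14 0 0 0 0 0" --pt "-30 14 0 0 0 0 0" --pt "-30 14 0 0 0 0 0" --pt "-30 14 0 0 0 0 0"

```text
time_s: 2.6
ee_pos: [0.522, -0.0203, 0.2308]
tcp_rot: [-3.141, -0.0, 1.631]
wrist_force: [-0.4, -0.5, -0.2]
gripper_width: -0.0001
gripper_force: 0.0
```

arm_command --pt "0 0 30 0 0 0 0" --pt "0 0 30 0 0 0 0" --pt "0 0 30 0 0 0 0" --pt "0 0 30 0 0 0 0" --pt "0 0 30 0 0 0 0"

```text
time_s: 3.02
ee_pos: [0.5212, -0.0188, 0.0793]
tcp_rot: [-3.141, -0.0, 1.63]
wrist_force: [-0.2, -0.2, 0.8]
gripper_width: -0.0001
gripper_force: 0.0
```

```bash
python3 - <<'E'
from bench import optics
import cv2
c=optics.capture("scene");im=c["frame"][130:290,190:350,::-1];cv2.imwrite("pics/s2.png",cv2.resize(im,None,fx=3.7,fy=3.7,interpolation=2))
E
```

```text
(no output)
```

View pics/s2.png

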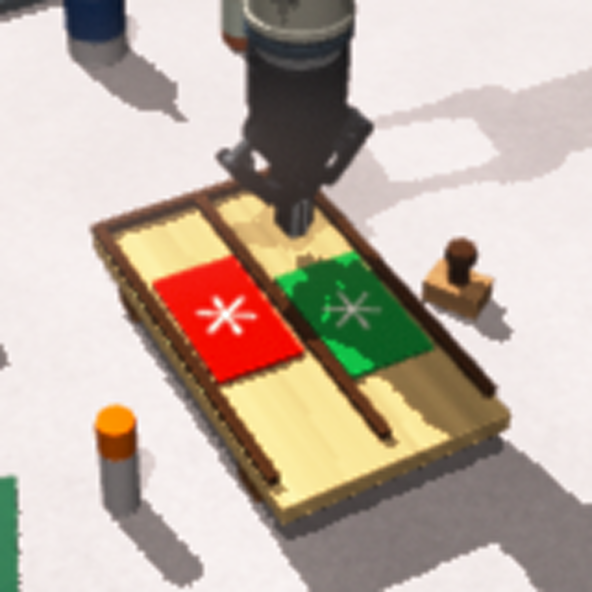

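The shut fingertips, at about (296,232) in the crop, hover centred over the green lane with clear deck behind the plate. Next I'll lower them to about 62.5 mm.

arm_command --pt "0 0 5 0 0 0 0" --pt "0 0 5 0 0 0 0" --pt "0 0 4 0 0 0 0" --pt "0 0 2 0 0 0 0" --pt "0 0 0 0 0 0 0"

```text
time_s: 3.48
ee_pos: [0.5223, -0.0187, 0.0665]
tcp_rot: [3.14, 0.0, 1.631]
wrist_force: [0.3, 0.4, 0.0]
gripper_width: 0.0002
gripper_force: 0.0
```

arm_command --pt "0 0 1.5 0 0 0 0" --pt "0 0 1 0 0 0 0" --pt "0 0 0 0 0 0 0" --pt "0 0 0 0 0 0 0" --pt "0 0 0 0 0 0 0"

```text
time_s: 3.9
ee_pos: [0.5217, -0.0187, 0.0629]
tcp_rot: [3.141, 0.0, 1.631]
wrist_force: [-0.1, 0.2, -0.4]
gripper_width: -0.0003
gripper_force: 0.0
```

arm_command --pt "5 0 0 0 0 0 0" --pt "5 0 0 0 0 0 0" --pt "5 0 0 0 0 0 0" --pt "5 0 0 0 0 0 0" --pt "5 0 0 0 0 0 0"

```text
time_s: 4.32
ee_pos: [0.5201, 0.0069, 0.0628]
tcp_rot: [3.142, 0.0, 1.631]
wrist_force: [0.5, -0.1, -0.6]
gripper_width: -0.0003
gripper_force: 0.3
```

arm_command --pt "5 0 0 0 0 0 0" --pt "5 0 0 0 0 0 0" --pt "5 0 0 0 0 0 0" --pt "5 0 0 0 0 0 0" --pt "5 0 0 0 0 0 0"

```text
time_s: 4.73
ee_pos: [0.5186, 0.0317, 0.0628]
tcp_rot: [3.142, 0.0, 1.631]
wrist_force: [0.4, 0.2, 0.9]
gripper_width: -0.0002
gripper_force: 0.3
```

```bash
cat > look.py <<'E'
import sys
from h import *
from bench import optics,robot
u=np.array([-np.sin(np.radians(3.2)),np.cos(np.radians(3.2))]);v=np.array([-u[1],u[0]]);O=np.array([551.7,208])
for n in("top","scene"):
    c=optics.capture(n)
    C,P,r=blob(c,(45,100,30),(85,255,255),(160,125,262,222) if n=="top" else (205,165,335,280),.066,7)
    q=P-O;print(n,"x",np.round([(q@u).min(),(q@u).max()],1),"y",np.round([(q@v).min(),(q@v).max()],1),np.round(r[1]),round(r[2],1))
    C,P,r=blob(c,(0,180,60),(8,255,255),(165,125,300,220) if n=="top" else (205,165,335,280),.066,7);print(" red",np.round(r[0],1))
    b=(165,125,300,220) if n=="top" else (190,130,350,290)
    cv2.imwrite(f"pics/{n}_{sys.argv[1]}.png",cv2.resize(c["frame"][b[1]:b[3],b[0]:b[2],::-1],None,fx=3.7,fy=3.7,interpolation=2))
e=robot.observe()["ee_pos"][:2]*1000-O;print("tcp",e@u,e@v)
E
python3 look.py a
```

```text
top x [-160.3  -76.4] y [11.5 82.2] [70. 83.] 0.2Traceback (most recent call last):
  File "look.py", line 9, in <module>
    C,P,r=blob(c,(0,180,60),(8,255,255),(165,125,300,220) if n=="top" else (205,165,335,280),.066,7);print(" red",np.round(r[0],1))
          ~~~~^^^^^^^^^^^^^^^^^^^^^^^^^^^^^^^^^^^^^^^^^^^^^^^^^^^^^^^^^^^^^^^^^^^^^^^^^^^^^^^^^^^^^^
  File "h.py", line 14, in blob
    C=max(cv2.findContours(m,cv2.RETR_EXTERNAL,cv2.CHAIN_APPROX_NONE)[0],key=cv2.contourArea)[:,0]
      ~~~^^^^^^^^^^^^^^^^^^^^^^^^^^^^^^^^^^^^^^^^^^^^^^^^^^^^^^^^^^^^^^^^^^^^^^^^^^^^^^^^^^^^
ValueError: max() iterable argument is empty
```

```bash
sed -i 's/    C,P,r=blob(c,(0,180/    if n=="scene": C,P,r=blob(c,(0,180/' look.py; python3 look.py a
```

```text
top x [-157.7  -76.4] y [11.5 82.2] [70. 80.] 0.2
scene x [-160.7  -37.4] y [ 8.3 81.8] [ 73. 123.] 4.3
 red [604.3  36.8]
tcp -174.1349703357077 42.87274728551968
```

View pics/scene_a.png

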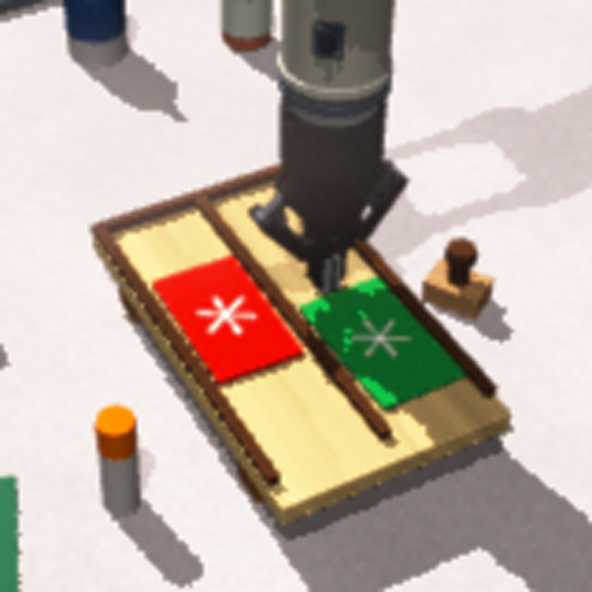

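The plate is moving as intended: its front is about 38 mm short of the open end, it lies square in the lane, and red hasn't moved. The top view is blocked by the arm.

arm_command --pt "5 0 0 0 0 0 0" --pt "5 0 0 0 0 0 0" --pt "5 0 0 0 0 0 0" --pt "5 0 0 0 0 0 0" --pt "5 0 0 0 0 0 0"

```text
time_s: 5.3
ee_pos: [0.5171, 0.0567, 0.0628]
tcp_rot: [-3.142, -0.0, 1.631]
wrist_force: [0.4, -0.4, -0.0]
gripper_width: 0.0
gripper_force: 0.3
```

arm_command --pt "5 0 0 0 0 0 0" --pt "5 0 0 0 0 0 0" --pt "5 0 0 0 0 0 0" --pt "5 0 0 0 0 0 0" --pt "5 0 0 0 0 0 0"

```text
time_s: 5.72
ee_pos: [0.5156, 0.0817, 0.0628]
tcp_rot: [-3.142, 0.0, 1.631]
wrist_force: [0.3, -0.5, -0.4]
gripper_width: -0.0002
gripper_force: 0.2
```

arm_command --pt "5 0 0 0 0 0 0" --pt "5 0 0 0 0 0 0" --pt "5 0 0 0 0 0 0" --pt "3 0 0 0 0 0 0" --pt "0 0 0 0 0 0 0"

```text
time_s: 6.13
ee_pos: [0.5145, 0.0999, 0.0628]
tcp_rot: [-3.142, -0.0, 1.632]
wrist_force: [-0.4, -0.7, -0.0]
gripper_width: 0.0002
gripper_force: 0.0
```

```bash
python3 look.py b
```

```text
top x [-85.6  12.4] y [13.7 84.1] [71. 97.] 5.0
scene x [-93.2  30.3] y [ 9.  82.9] [ 72. 123.] 4.8
 red [604.3  36.9]
tcp -106.4806578321965 43.14412805439649
```

View pics/scene_b.png

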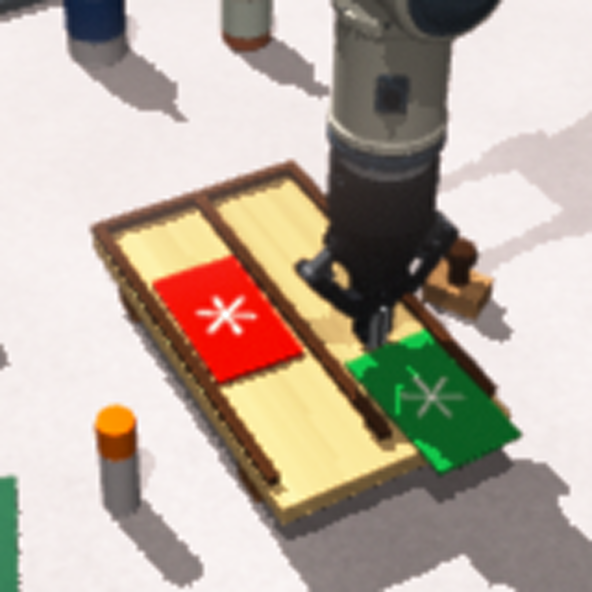

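The front now overhangs by about 29 mm, with the plate flat and nearly square. I'll push 11 mm more, then back off and lift clear to measure.

arm_command --pt "3 0 0 0 0 0 0" --pt "3 0 0 0 0 0 0" --pt "3 0 0 0 0 0 0" --pt "2 0 0 0 0 0 0" --pt "0 0 0 0 0 0 0"

```text
time_s: 6.65
ee_pos: [0.5139, 0.1105, 0.0628]
tcp_rot: [3.142, -0.0, 1.631]
wrist_force: [-0.3, -1.0, -0.9]
gripper_width: 0.0001
gripper_force: 0.0
```

arm_command --pt "-5 0 0 0 0 0 0" --pt "-10 0 0 0 0 0 0" --pt "-15 0 0 0 0 0 0" --pt "-20 0 0 0 0 0 0" --pt "-30 0 -10 0 0 0 0"

```text
time_s: 7.07
ee_pos: [0.5174, 0.0299, 0.0708]
tcp_rot: [-3.138, -0.001, 1.633]
wrist_force: [-0.1, 0.1, -0.1]
gripper_width: -0.0
gripper_force: 0.0
```

arm_command --pt "0 0 -30 0 0 0 0" --pt "0 0 -30 0 0 0 0" --pt "0 0 -30 0 0 0 0" --pt "-30 0 -10 0 0 0 0" --pt "-30 0 0 0 0 0 0"

```text
time_s: 7.48
ee_pos: [0.5238, -0.0306, 0.1777]
tcp_rot: [3.134, 0.001, 1.633]
wrist_force: [1.6, 0.7, -0.0]
gripper_width: 0.0002
gripper_force: 0.0
```

arm_command --pt "-35 0 0 0 0 0 0" --pt "-35 0 0 0 0 0 0" --pt "-35 0 0 0 0 0 0" --pt "-35 0 0 0 0 0 0" --pt "-35 0 0 0 0 0 0"

```text
time_s: 7.9
ee_pos: [0.5322, -0.207, 0.1729]
tcp_rot: [3.141, 0.0, 1.63]
wrist_force: [1.4, 0.4, 0.4]
gripper_width: 0.0004
gripper_force: 0.0
```

```bash
python3 look.py c
```

```text
top x [-85.3  35.5] y [11.9 84.1] [ 71. 120.] 5.2
scene x [-83.3  40.4] y [ 9.  83.1] [ 72. 123.] 4.8
 red [604.7  36.5]
tcp -416.1377821237597 43.31846373276693
```

View pics/top_c.png

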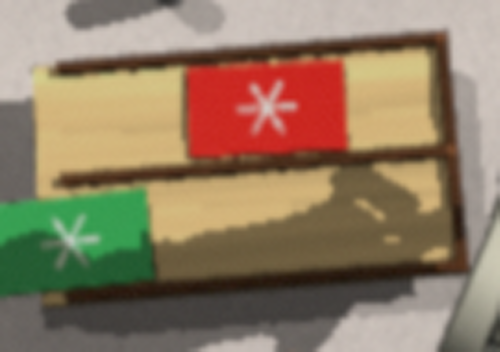

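In the top view the green plate lies flat and nearly square. It overhangs by about 37 mm (35 from the top camera, 39 from the scene camera), or 31 % of its length. Red is unmoved and the arm is clear, so I'll hand in.

```bash
python3 -c "
from bench import robot
print(robot.sign_off())"
```

```text
the job is handed in; nothing more can be done
None
```

I pushed the green plate until it overhangs the open end by about 37 mm (31 % of its length), lying flat; the red plate did not move, the arm is clear of everything, and the job is handed in.

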